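# Open the tab-locked canister and park its cap

### The arm

A 7-joint arm with a two-finger parallel gripper is mounted at the origin on a cart in front of the work surface, level with it; the furniture and walls round the work are solid. World frame = base frame: x ahead of the robot, y to its left, z up, the work surface at z = 0. Lengths are in mm, angles in rad, forces in N, time in s.
With the tool pointing down it reaches from about 400 to 900 mm from the base axis. Payload 5.6 kg.
Tool frame: the origin (TCP) lies midway between the tips of the shut fingers; the grasp point (between the pads) lies 19 mm behind it; z points along the fingers, y is the line along which they close (so a half turn about z gives the same grasp; the last joint's range is limited). The gripper opens to 92 mm and grips with 3 to 60 N. Pads are 20 mm wide; open, the fingers measure 128 mm over their backs; the gripper's body (75 mm by 189 mm) begins 69 mm behind the grasp point.
Start: joints at [-1.251, 0.468, -0.012, 1.603, 0.006, 1.071, -0.056], TCP at [230.722, 607.681, 214.592] pointing down, gripper open.
Joint ranges: [-2.53, 2.53], [-0.31, 2.02], [-1.57, 1.55], [0.28, 2.44], [-1.29, 4.43], [0.15, 1.84], [-2.92, 2.92]. Speed limits (rad/s): [2.57, 2.57, 3.14, 3.14, 3.14, 3.14, 3.14].

### API

Orientations are given as a rotation vector (axis times angle).
In Python, from cell import robot, grip, kin, viewer gives the robot as it stands. Calls block until the motion is done:
- robot.movep(position, orientation): joint-space move of the TCP to a pose.
- robot.servo_line(position, feed=150, rotation=None): straight line of the TCP; rotation=None keeps the orientation; feed is the mean speed in mm/s.
- robot.goto_joints(angles): joint-space move.
- grip(opening, newtons=None): opening from 0.0 (shut) to 1.0 (fully open); newtons is the grip in N (None keeps the last); returns when the fingers have stopped.
- robot.hold(seconds).
- kin.ik(position, orientation): joint angles nearest the present ones, or None.
- robot.observe(): the state.
- viewer.read_camera(name): name is "side" or "top" or "wrist"; returns the picture (420x560x3 uint8, red, green, blue); there is no depth.
- viewer.camera_info(name): a dict with "camera_matrix" (3x3 intrinsics, pixels), "R" (3x3) and "t" (3): a world point X has camera coordinates R X + t. Camera axes: x right, y down, z forward; pixel columns grow to the right and rows downward; lengths in mm; the calibration is good to about 2 mm. A picture is of the moment at which its call begins: read the wrist's pose just before it. camera_info takes no time and is no camera call; for the wrist camera it gives the pose at the moment of the call.
A pose or a line that the arm cannot do raises robot.IKError and nothing moves.
- robot.job_done(): hands the job in; it is judged then, once.
Trained networks look in the newest picture that a camera, given by its name, has taken for a name from the list of things; names that differ only in an ending like _2 or _b are one class to them, and where a whole thing is asked for, a point or a joint stands for the part that bears it (a point fixed in the world has none). Each returns a list of dicts, best first, with "confidence" (0 to 1); they miss things now and then, are a little off and sometimes report something else, mostly with a low value. They report only what shows in the picture. A call takes as long as a camera call.
- viewer.silhouettes(name, camera): "mask" (420x560 bool, what is visible of it).
- viewer.pinpoint(name, camera): "at" ([x, y, z] in mm, in the coordinates of the camera as it stood for that picture, good to about 4 mm: a listed point, or the origin of a listed thing).
The state is a dict: "t": time; "joints": joint angles; "joint_velocities": joint speeds; "joint_torque": joint torques, N m; "tcp_pos": TCP position; "tcp_rot": TCP orientation; "contact_force": force on the tool from outside, world axes, zero at the start; "wrist_torque": the same for the moment, N m; "grip_width": opening from 0.0 (shut) to 1.0 (fully open); "grip_force": force on a finger pad.
Only numpy, scipy, OpenCV 4.12 (cv2) and the standard library are available. Lean on these libraries where they do the work, as an engineer would, in place of code of your own. Each camera call takes 0.05 s, during which the arm holds its last target. There are 200 camera calls.

### The job

Open the storage canister: squeeze the two tabs on its cap together and, keeping them squeezed, turn the cap anticlockwise until you feel it come up against its stop, without forcing it or wrenching at the canister; only then lift the cap straight off. Lower the cap plug-down into the wooden ring until its cover lies flat on the ring, then let go and leave it there. Do not push the neighbouring things about.

Things in the scene. Friction and masses are not known exactly. Their poses are not given: they have to be found in the camera images.
- canister: Grey round plastic canister fixed to the bench, 94 mm across (104 mm at its rubber foot); origin at the centre of its underside, z up. The cap lies on its neck at 60 mm height, inside a low crown wall (inner radius 41.5 mm, outer 47 mm, top at 68 mm) with two notches 13 mm wide, to its own +y and -y. Keep force between cap and canister, pressing down included, below 35 N.
- cap: Loose black plastic cap, about 0.15 kg. Origin on its axis at the underside of its round cover (80 mm across, 6 mm thick), z up. Below the cover a centring cone (64 mm, 5 mm deep), then a plug of 44 mm diameter to 20 mm down, with two lugs along the cap's x (62 mm over both). At the start it is seated and locked, its axes along the canister's, with 1.5 mm of sideways play. Two tabs stand on top.
- cap_grip (a point): Point on the cap's axis midway between the two tabs, 28 mm above the cap's origin, a good height for the middle of the finger pads; axes as the cap's. The tabs are upright plates to the +y and -y of it, 24 mm wide (along x), 6 mm thick, from 8 to 42 mm above the cap's origin; 52 mm over their outer faces when free, 36 mm when fully squeezed.
- tab_left (a joint): Inward travel of the tab at the cap's +y, m: 0 sprung out, 0.008 fully squeezed; its spring takes 3 N to start and 7 N at the end. From its foot a 9 mm wide tongue runs outward, to 46 mm from the axis, into a notch of the crown, and so locks the cap. From 0.005 of travel on the tongue is clear of the crown.
- tab_right (a joint): The same for the tab at the cap's -y.
- rest: Turned wooden ring fixed to the bench, 98 mm across, 30 mm high, with a through hole of 72 mm diameter. Origin at the centre of its underside. The plug, lugs and cone of the cap go into the hole at any angle; the cap's cover (80 mm) then lies on the ring's top.
- canister_mouth (a point): Centre of the neck, 60 mm above the canister's underside; axes as the canister's. Out of sight below it two claws hold the cap's lugs down; each lug has a gap to rise through, with a hard stop at the gap's far side. At the stop, or up to 5 degrees short of it, the cap lifts freely; elsewhere the claws catch it after 2 mm of lift.
- rest_top (a point): Centre of the ring's top, 30 mm above the bench: where the cap's origin must finally be.
- trickler: Bystander: small stand with a green cup, 66x95x80 mm, loose; origin at its underside.
- lube_tin: Bystander: flat round tin, 66 mm across, 26 mm high, loose; origin at its underside.
- seating_die: Bystander: threaded steel die lying on the bench, 30x82x30 mm, loose; origin at its underside.
- canister_stop (a point): Centre of the hidden stops, on the canister's axis 46 mm above its underside; axes as the canister's. The stop lies 41 to 81 degrees anticlockwise (from above) of the locked position; where exactly differs each time and can only be felt. Turning takes under 0.15 N m before the stop; 0.25 N m against it is plenty.

How it is judged (in metres and radians):
On the way, in this order (a step that is already met when the one before it is completed fails the run):
1. the cap is turned more than 35 degrees with both tabs squeezed, still down in the canister (angle between the x axis of cap and the x axis of canister, either way round above 0.61 rad and value of joint each of tab_left, tab_right above 0.004 m and z of cap in the frame of canister_mouth below 0.006 m and horizontal distance between cap and canister_mouth below 0.006 m), for 0.1 s.
2. the cap is lifted off the canister (z of cap in the frame of canister_mouth above 0.03 m), for 0.1 s.
3. the cap, still held, is lowered into the wooden ring (horizontal distance between cap and rest_top below 0.006 m and z of cap in the frame of rest_top below 0.005 m and contact force between the fingers and cap above 1 N), for 0.05 s.
At the end, for the whole second after the job is handed in: The cap lies plug-down in the wooden ring, centred within 6 mm, its cover flat on the ring's top (within 3 mm and 0.08 rad), released and at rest (horizontal distance between cap and rest_top below 0.006 m and z of cap in the frame of rest_top between -0.003 and 0.003 m and angle between cap's own z axis and vertical below 0.08 rad and linear speed of cap below 0.02 m/s and contact force between the fingers and cap below 0.1 N); the robot touches nothing.
It fails at once if the cap is forced: more than 35 N between cap and canister (contact force between cap and canister above 35 N).
It fails at once if the robot presses on the canister or the ring with more than 25 N (contact force between any of the arm, the fingers and canister above 25 N or contact force between the fingers and rest above 25 N).
It fails at once if a bystander is pushed more than 20 mm (distance of any of trickler, lube_tin, seating_die from where it was at the start of the episode above 0.02 m).
It also fails if it takes over 72 s, if anything falls off the work surface, if the arm or the gripper's body presses on something with over 40 N, if the wrist force passes 120 N, or if a joint passes its speed limit or range.

## Working session

There is one attempt and no reset: what is moved stays moved. The work goes in short steps, each a Python script; the robot and the scene stay as the last script left them, time stands still between calls to the robot, and variables do not carry over. Pictures are saved under pics/ and viewed, at most 10 in all, crops included, and the job is handed in when it is done.

```bash
ls; mkdir -p pics; cat > h.py <<'E'
import numpy as np, cv2
from cell import robot, grip, kin, viewer
from scipy.spatial.transform import Rotation as Ro
def toworld(p,info): return np.array(info["R"]).T@(np.array(p)-np.array(info["t"]))
def save(im,n): cv2.imwrite(f"pics/{n}.png",im[:,:,::-1])
E
python3 - <<'E'
from h import *
np.set_printoptions(precision=2,suppress=True)
o=robot.observe();print(o)
ims=[]
for c in ["top","side"]:
    im=viewer.read_camera(c);ims.append(im);info=viewer.camera_info(c)
    print(c,toworld([0,0,0],info))
    for n in ["canister","cap","cap_grip","canister_mouth","rest","rest_top","trickler","lube_tin","seating_die"]:
        for d in viewer.pinpoint(n,c)[:2]: print(c,n,round(d["confidence"],2),toworld(d["at"],info))
    save(im,c+"0")
E
```

```text
pics
{'t': 0.0, 'joints': array([-1.25,  0.47, -0.01,  1.6 ,  0.01,  1.07, -0.06]), 'joint_velocities': array([-0.,  0.,  0., -0., -0.,  0.,  0.]), 'joint_torque': array([  0.  , -52.06,  -0.01, -24.37,  -0.06,   0.02,   0.  ]), 'tcp_pos': array([230.54, 607.12, 213.64]), 'tcp_rot': array([-0.57, -3.09,  0.  ]), 'contact_force': array([0.2 , 0.44, 0.38]), 'wrist_torque': array([-0.02, -0.01,  0.02]), 'grip_force': 0.0, 'grip_width': 0.9984540611451549}
top [ 352.16  149.77 1135.85]
top canister 0.61 [473.72 283.12   2.58]
top cap 0.63 [475.66 275.52  54.68]
top cap_grip 0.77 [477.07 280.68  89.42]
top rest 0.55 [ 536.32 -118.41   -4.57]
top rest_top 0.59 [ 532.31 -114.21   28.52]
top rest_top 0.27 [ 534.12 -116.11   -0.75]
top trickler 0.8 [496.43 425.16   1.52]
top lube_tin 0.86 [617.05 111.51  -2.74]
top seating_die 0.64 [406.69 327.01  -0.27]
side [-258.41 1223.24  608.79]
side canister 0.76 [482.61 281.47  -0.11]
side cap 0.61 [476.05 276.56  59.16]
side cap_grip 0.93 [474.03 279.28  91.02]
side canister_mouth 0.91 [475.82 282.45  59.98]
side rest 0.76 [ 540.22 -119.1     0.52]
side rest_top 0.51 [ 544.48 -118.33   34.  ]
side trickler 0.63 [489.97 428.25   2.38]
side lube_tin 0.59 [409.96 324.48  -1.01]
side lube_tin 0.53 [619.82 106.72  -3.79]
side seating_die 0.71 [ 541.11 -118.1    30.67]
side seating_die 0.52 [406.94 327.93   1.07]
```

View pics/top0.png

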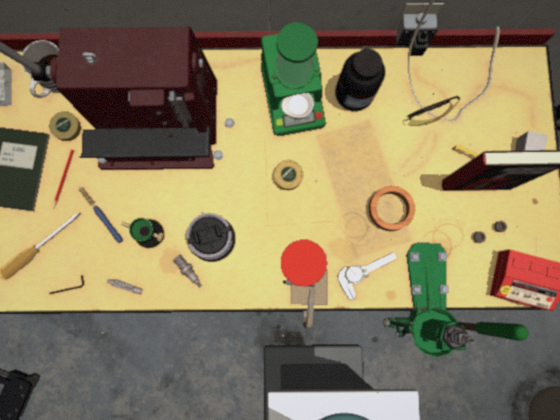

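```bash
python3 - <<'E'
from h import *
np.set_printoptions(precision=3,suppress=True)
o=robot.observe()
i=viewer.camera_info("wrist"); R=Ro.from_rotvec(o["tcp_rot"]).as_matrix()
print("cam in tcp",R.T@(toworld([0,0,0],i)-o["tcp_pos"])); print(np.array(i["R"])@R); print(i["camera_matrix"])
print(R)
E
```

```text
cam in tcp [  77.175   -0.023 -170.587]
[[ 0.001  1.     0.001]
 [-0.962  0.001 -0.273]
 [-0.273 -0.     0.962]]
[[364.533   0.    282.04 ]
 [  0.    364.533 210.159]
 [  0.      0.      1.   ]]
[[-0.935  0.355  0.   ]
 [ 0.355  0.935  0.   ]
 [-0.     0.    -1.   ]]
```

View pics/side0.png

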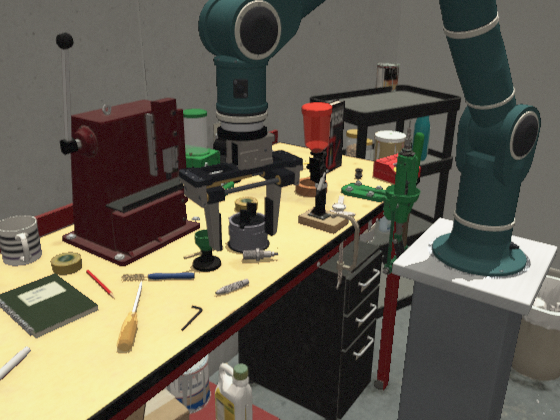

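```bash
cat >> h.py <<'E'
def down(yaw):  # tool x points along world yaw, z down
    c,s=np.cos(yaw),np.sin(yaw)
    return Ro.from_matrix(np.array([[c,s,0],[s,-c,0],[0,0,-1]])).as_rotvec()
E
python3 - <<'E'
from h import *
np.set_printoptions(precision=2,suppress=True)
robot.movep([455,290,270],down(np.pi))
robot.hold(0.3)
info=viewer.camera_info("wrist");im=viewer.read_camera("wrist")
for n in ["cap","cap_grip","canister_mouth","tab_left","tab_right","canister_stop"]:
    for d in viewer.pinpoint(n,"wrist")[:2]: print(n,round(d["confidence"],2),toworld(d["at"],info))
save(im,"w0"); print(robot.observe()["tcp_pos"],robot.observe()["joints"],robot.observe()["t"])
E
```

```text
cap 0.64 [476.44 279.08  60.18]
cap 0.31 [402.29 329.62  -0.86]
cap_grip 0.79 [476.3  279.59  88.2 ]Traceback (most recent call last):
  File "<stdin>", line 7, in <module>
ValueError: it knows: canister, canister_mouth, canister_stop, cap, cap_grip, lube_tin, rest, rest_top, seating_die, trickler
```

```bash
python3 - <<'E'
from h import *
np.set_printoptions(precision=2,suppress=True)
def P(c): i=viewer.camera_info(c); return np.array(i["camera_matrix"])@np.c_[i["R"],i["t"]]
def tri(a,b):
    X=cv2.triangulatePoints(P("top"),P("side"),np.array(a,float),np.array(b,float))[:,0]; return X[:3]/X[3]
print("red",tri((303,262),(317,108)),"box corner",tri((207,153),(184,178)))
robot.hold(0.2)
info=viewer.camera_info("wrist");im=viewer.read_camera("wrist")
for n in ["cap","cap_grip","canister","canister_mouth","canister_stop"]:
    for d in viewer.pinpoint(n,"wrist")[:2]: print(n,round(d["confidence"],2),toworld(d["at"],info))
# rectify: project onto plane z=66, 0.25mm/px about (476,280)
K=np.array(info["camera_matrix"]);Pw=K@np.c_[info["R"],info["t"]]
def rect(z,n,s=0.25,c=(476,280),N=480):
    # out px u->  -y, v-> -x  (up=+x, left=+y)
    A=np.array([[0,-s,c[0]+s*N/2],[-s,0,c[1]+s*N/2],[0,0,z],[0,0,1]])
    M=Pw@A
    return cv2.warpPerspective(im,M,(N,N),flags=cv2.WARP_INVERSE_MAP|cv2.INTER_LINEAR)
out=np.hstack([rect(102,"a",0.3,N=400),rect(68,"b",0.3,N=400)])
out=cv2.convertScaleAbs(out,alpha=2.0,beta=15)
save(out,"w1"); print(robot.observe()["tcp_pos"],robot.observe()["joints"],robot.observe()["t"])
E
```

```text
red [402.51  99.03 316.78] box corner [651.57 290.16 133.16]
cap 0.8 [479.84 280.48  63.32]
cap_grip 0.86 [476.24 277.49  88.08]
[455.01 289.99 270.03] [-0.68  0.22  0.06  1.82 -0.02  1.1   0.96] 3.4583
```

View pics/w1.png

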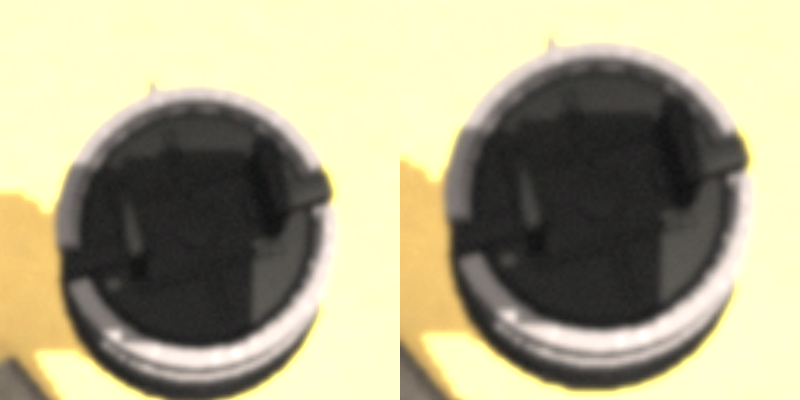

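The rectified wrist view shows the canister centred at (600,200) in the right half, i.e. world about (476,280). The tongues are at (735,155) and (470,240), so the cap yaw is about 17.8°. Next I approach and squeeze gently.

```bash
cat >> h.py <<'E'
D=np.pi/180
Y0=197.8*D
C=np.array([476.2,279.7])
def st(tag=""):
    o=robot.observe(); print(tag,"t%.2f"%o["t"],"F",o["contact_force"].round(2),"T",o["wrist_torque"].round(3),"gw%.3f gf%.1f"%(o["grip_width"],o["grip_force"]),"tcp",o["tcp_pos"].round(1)); return o
E
python3 - <<'E'
from h import *
for a in (0,45,85): print(kin.ik([*C,72],down(Y0+a*D)))
robot.movep([*C,160],down(Y0)); st("above")
robot.servo_line([*C,72],feed=90); robot.hold(0.2); st("down")
for w,n in ((0.56,5),(0.52,5),(0.47,8)):
    grip(w,n); robot.hold(0.15); st(f"grip {w} {n}")
E
```

```text
[-0.61586712  0.49519304  0.03036171  1.94964803 -0.0224728   0.6970686
  1.30954595]
[-0.52748971  0.49920762 -0.08056758  1.94355116  0.05976559  0.70107899
  2.02291074]
[-0.44116546  0.50772361 -0.18920468  1.93761202  0.14094713  0.70879182
  2.65072639]
above t3.98 F [0.32 0.19 0.71] T [ 0.054 -0.018 -0.015] gw1.003 gf0.0 tcp [476.5 279.9 160.4]
down t5.31 F [ 0.04  0.11 -0.45] T [ 0.012 -0.034  0.036] gw1.000 gf0.0 tcp [476.5 279.9  72.5]
grip 0.56 5 t6.19 F [-0.89 -0.39  0.29] T [ 0.015  0.041 -0.012] gw0.562 gf3.1 tcp [476.2 279.7  72. ]
grip 0.52 5 t6.61 F [-0.37 -0.27  0.18] T [-0.002  0.054 -0.096] gw0.523 gf4.1 tcp [476.2 279.7  72. ]
grip 0.47 8 t7.04 F [-0.65 -0.73  1.5 ] T [ 0.019  0.106 -0.007] gw0.471 gf5.2 tcp [476.2 279.7  72. ]
```

```bash
python3 - <<'E'
from h import *
for w,n in ((0.43,10),(0.40,10),(0.3,12),(0.3,25)):
    grip(w,n); robot.hold(0.15); o=st(f"grip {w} {n}")
    if np.linalg.norm(o["contact_force"])>12: break
E
```

```text
grip 0.43 10 t7.46 F [-1.    0.21  1.87] T [-0.001  0.109 -0.003] gw0.431 gf6.1 tcp [476.2 279.7  72. ]
grip 0.4 10 t7.86 F [ 0.01 -1.05  1.78] T [-0.051  0.198  0.016] gw0.401 gf6.8 tcp [476.2 279.7  72. ]
grip 0.3 12 t8.22 F [-1.65 -0.81  3.1 ] T [-0.044  0.264 -0.042] gw0.394 gf12.0 tcp [476.2 279.7  72.1]
grip 0.3 25 t8.59 F [-2.49 -0.85  5.05] T [-0.154  0.319 -0.046] gw0.383 gf25.0 tcp [476.2 279.7  72.2]
```

```bash
cat > turn.py <<'E'
from h import *
o=st("start"); b=o["wrist_torque"][2]; a=0.0; prev=0
while a<84:
    a+= 4 if a<32 else 1
    robot.servo_line([*C,72],feed=60,rotation=down(Y0+a*D)); robot.hold(0.05 if a<35 else 0.1)
    T=np.mean([robot.observe()["wrist_torque"][2] for _ in range(4)])
    o=robot.observe(); F=o["contact_force"]
    x=Ro.from_rotvec(o["tcp_rot"]).as_matrix()[:,0]; act=(np.degrees(np.arctan2(x[1],x[0]))-Y0/D)%360
    print("%.0f act %.2f T %.3f F %s gw %.3f t %.1f"%(a,act,T,F.round(1),o["grip_width"],o["t"]))
    if abs(T-b)>(0.25 if a<35 else 0.2) or np.linalg.norm(F)>15: print("STOP"); break
E
python3 turn.py
```

```text
start t8.59 F [-2.49 -0.85  5.05] T [-0.154  0.319 -0.046] gw0.383 gf25.0 tcp [476.2 279.7  72.2]
4 act 3.92 T 0.121 F [-0.5 -1.   3.7] gw 0.384 t 8.9
8 act 7.87 T 0.101 F [1.8 0.4 4.6] gw 0.381 t 9.2
12 act 11.87 T 0.087 F [ 0.4 -0.4  5.1] gw 0.385 t 9.5
16 act 15.91 T 0.106 F [ 1.  -0.6  5. ] gw 0.384 t 9.8
20 act 19.91 T 0.118 F [ 0.8 -0.7  5. ] gw 0.385 t 10.1
24 act 23.91 T 0.042 F [1.  0.2 5.2] gw 0.387 t 10.4
28 act 27.91 T 0.058 F [ 0.4 -0.1  5.4] gw 0.389 t 10.7
32 act 31.90 T 0.064 F [ 0.5 -0.8  5.9] gw 0.380 t 11.0
33 act 32.87 T -0.074 F [ 0.5 -0.4  5.1] gw 0.384 t 11.3
34 act 33.87 T -0.051 F [ 0.2 -0.1  5.5] gw 0.382 t 11.6
35 act 34.87 T -0.114 F [ 0.5 -0.1  5.6] gw 0.382 t 11.9
36 act 35.87 T -0.076 F [-0.   0.   5.5] gw 0.382 t 12.3
37 act 36.87 T -0.004 F [ 0.3 -0.1  6.5] gw 0.381 t 12.6
38 act 37.87 T -0.077 F [ 1.  -0.5  4.9] gw 0.386 t 13.0
39 act 38.87 T -0.085 F [-0.4 -0.4  4.6] gw 0.384 t 13.3
40 act 39.87 T -0.113 F [ 1.  -0.7  5.1] gw 0.383 t 13.7
41 act 40.88 T -0.041 F [ 0.1 -0.9  5.3] gw 0.387 t 14.0
42 act 41.87 T -0.047 F [0.3 0.1 5.8] gw 0.382 t 14.4
4
[... 860 characters left out ...]
1 0.5 5.8] gw 0.380 t 20.0
59 act 58.97 T -0.140 F [ 0.8 -0.4  5.5] gw 0.387 t 20.3
60 act 59.97 T -0.092 F [ 0.9 -0.3  5.7] gw 0.385 t 20.7
61 act 60.96 T -0.100 F [ 1.4 -0.   5.6] gw 0.382 t 21.0
62 act 61.97 T -0.070 F [0.7 0.3 5.4] gw 0.383 t 21.4
63 act 62.99 T -0.078 F [ 1.1 -0.2  5. ] gw 0.384 t 21.7
64 act 64.01 T -0.155 F [1.3 0.3 5.5] gw 0.387 t 22.1
65 act 65.03 T -0.089 F [ 2.  -0.4  5.6] gw 0.386 t 22.4
66 act 66.06 T -0.074 F [ 1.3 -0.8  5.2] gw 0.385 t 22.8
67 act 67.07 T -0.101 F [2.7 0.2 4.3] gw 0.385 t 23.1
68 act 68.00 T -0.128 F [ 4.  -0.4  3.7] gw 0.386 t 23.5
69 act 69.03 T -0.189 F [4.6 1.  3.3] gw 0.382 t 23.8
70 act 70.00 T -0.283 F [6.2 0.1 2.4] gw 0.382 t 24.2
STOP
```

```bash
python3 - <<'E'
from h import *
robot.hold(0.2); st("at stop")
robot.servo_line([*C,72],feed=60,rotation=down(Y0+68.5*D)); robot.hold(0.2); st("backed")
for z in (73,74,75,76,78,81,85):
    robot.servo_line([*C,z],feed=15); robot.hold(0.1); o=st(f"z{z}")
    if o["contact_force"][2]<-10: print("CAUGHT"); break
E
```

```text
at stop t24.39 F [6.7  0.55 2.98] T [ 0.216 -1.363 -0.29 ] gw0.382 gf25.0 tcp [477.5 280.   72.3]
backed t24.84 F [ 5.51 -0.09  4.01] T [ 0.148 -1.155 -0.129] gw0.380 gf25.0 tcp [477.2 279.8  72.2]
z73 t25.19 F [ 5.88  1.01 -0.45] T [ 0.248 -1.426 -0.21 ] gw0.382 gf25.0 tcp [476.9 279.6  72.6]
z74 t25.54 F [ 7.23  1.58 -2.82] T [ 0.31  -1.595 -0.176] gw0.380 gf25.0 tcp [476.8 279.5  73.3]
z75 t25.89 F [ 6.06  0.33 -2.82] T [ 0.258 -1.665 -0.133] gw0.382 gf25.0 tcp [476.8 279.4  74.2]
z76 t26.24 F [ 7.03 -0.32 -2.58] T [ 0.178 -1.687 -0.161] gw0.381 gf25.0 tcp [476.7 279.3  75.1]
z78 t26.62 F [ 6.86  1.39 -3.45] T [ 0.151 -1.601 -0.174] gw0.384 gf25.0 tcp [476.8 279.1  77.1]
z81 t27.07 F [ 6.33 -0.29 -3.55] T [ 0.033 -1.643 -0.187] gw0.378 gf25.0 tcp [476.7 278.9  80.1]
z85 t27.59 F [ 6.2  -0.14 -2.44] T [ 0.043 -1.498 -0.164] gw0.386 gf25.0 tcp [476.6 278.9  84.1]
```

```bash
python3 - <<'E'
from h import *
for z in (89,94,100,125):
    robot.servo_line([*C,z],feed=25); robot.hold(0.2); o=st(f"z{z}")
    if o["contact_force"][2]<-10: print("CAUGHT"); break
info=viewer.camera_info("wrist");im=viewer.read_camera("wrist"); info2=viewer.camera_info("side");im2=viewer.read_camera("side")
for c,i in (("wrist",info),("side",info2)):
  for n in ("cap","canister","canister_mouth"):
    for d in viewer.pinpoint(n,c)[:1]: print(c,n,round(d["confidence"],2),toworld(d["at"],i).round(1))
save(np.vstack([im[200:],cv2.resize(im2[120:300,150:350],(560,380))[:340]]),"lift")
E
```

```text
z89 t28.10 F [ 0.62 -0.64 -1.3 ] T [0.06  0.15  0.007] gw0.385 gf24.9 tcp [475.3 279.5  88.5]
z94 t28.65 F [-0.29  0.66 -2.2 ] T [ 0.133  0.063 -0.044] gw0.383 gf24.9 tcp [476.2 279.7  94. ]
z100 t29.24 F [ 0.48  0.23 -2.34] T [0.065 0.079 0.043] gw0.382 gf24.9 tcp [476.1 279.7  99.9]
z125 t30.59 F [ 0.49  0.83 -0.72] T [0.083 0.104 0.06 ] gw0.383 gf24.9 tcp [476.1 279.6 124.8]
wrist cap 0.67 [477.1 281.6 112. ]
wrist canister 0.75 [491.8 425.8   2.8]
side cap 0.55 [476.7 279.9 110.4]
side canister 0.91 [479.4 280.    1.4]
side canister_mouth 0.83 [473.4 281.3  60. ]
```

View pics/lift.png

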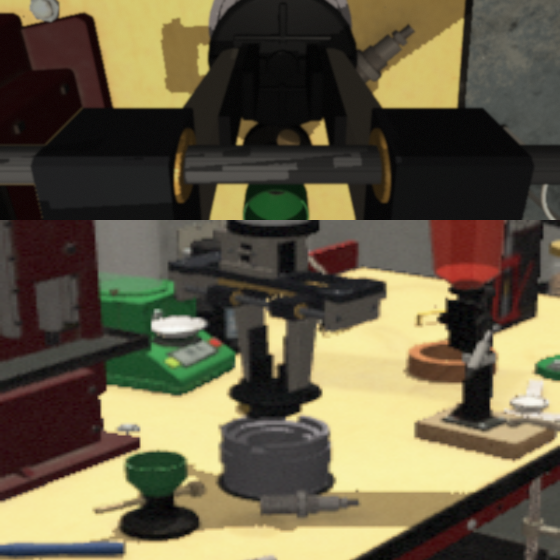

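Cap is off, level and held; the canister looks undisturbed. Next: carry it round the far side of the hopper and look at the ring from beyond it.

```bash
python3 - <<'E'
from h import *
robot.servo_line([*C,230],feed=120)
robot.movep([500,250,230],down(230*D)); st()
robot.movep([590,110,230],down(np.pi)); st()
robot.servo_line([640,-105,230],feed=130); robot.hold(0.3); st()
info=viewer.camera_info("wrist");im=viewer.read_camera("wrist")
for n in ("rest","rest_top","cap","cap_grip"):
    for d in viewer.pinpoint(n,"wrist")[:2]: print(n,round(d["confidence"],2),toworld(d["at"],info).round(1))
s=viewer.silhouettes("rest","wrist")
K=np.array(info["camera_matrix"]);R=np.array(info["R"]);c=toworld([0,0,0],info)
for d in s[:1]:
    ct,_=cv2.findContours(d["mask"].astype(np.uint8),cv2.RETR_EXTERNAL,cv2.CHAIN_APPROX_NONE)
    m=max(ct,key=cv2.contourArea)[:,0,:]; print("bbox",m.min(0),m.max(0))
save(im,"ring"); print(robot.observe()["joints"].round(2))
Pw=K@np.c_[R,info["t"]]
def rect(z,s=0.4,c=(538,-117),N=400):
    A=np.array([[0,-s,c[0]+s*N/2],[-s,0,c[1]+s*N/2],[0,0,z],[0,0,1]])
    return cv2.warpPerspective(im,Pw@A,(N,N),flags=cv2.WARP_INVERSE_MAP|cv2.INTER_LINEAR)
save(np.hstack([rect(30),cv2.resize(im,(400,300))[:300]] if 0 else [rect(30),np.vstack([cv2.resize(im,(400,300)),np.zeros((100,400,3),np.uint8)])]),"ring2")
E
```

```text
t32.58 F [-0.15  0.71 -2.03] T [0.087 0.011 0.018] gw0.382 gf24.9 tcp [499.4 250.3 229.3]
 t33.29 F [-0.85  1.27 -1.79] T [ 0.076  0.07  -0.005] gw0.384 gf24.9 tcp [589.4 111.3 229.6]
 t35.44 F [ 0.15 -0.07 -2.42] T [ 0.045 -0.013 -0.05 ] gw0.381 gf24.9 tcp [ 640.  -104.7  230. ]
cap 0.56 [ 645.4 -107.2  219.6]
cap_grip 0.95 [ 637.4 -104.6  246. ]
bbox [220  26] [321 133]
[ 0.03  0.45  0.11  1.6  -0.06  1.1   1.73]
```

View pics/ring2.png

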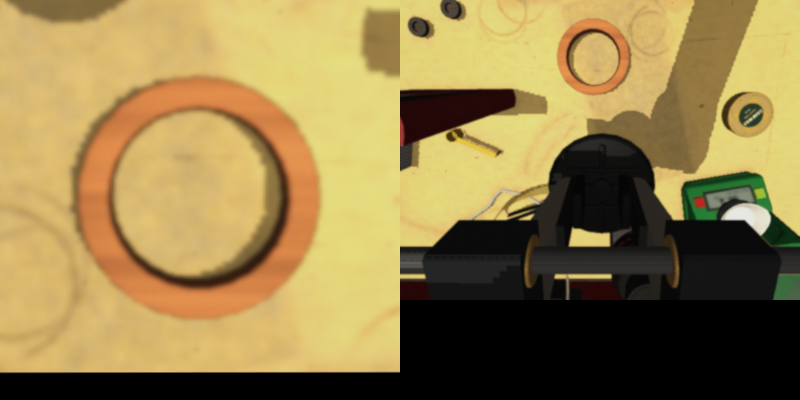

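```bash
python3 - <<'E'
from h import *
def ray(c,p,z):
    i=viewer.camera_info(c);R=np.array(i["R"]);o=toworld([0,0,0],i);d=R.T@np.linalg.inv(i["camera_matrix"])@np.array([*p,1]);return (o+d*(z-o[2])/d[2]).round(0)[:2]
for c,p in (("wrist",(161,128)),("wrist",(161,150)),("top",(487,153)),("top",(447,188))):
    print(c,p,[ray(c,p,z) for z in (0,50,100,150,200)])
print([kin.ik([538.6,-116.8,44],down(a*D)) for a in (180,150)])
E
```

```text
wrist (161, 128) [array([ 585., -235.]), array([ 582., -219.]), array([ 579., -203.]), array([ 577., -186.]), array([ 574., -170.])]
wrist (161, 150) [array([ 608., -237.]), array([ 603., -221.]), array([ 597., -204.]), array([ 591., -188.]), array([ 586., -171.])]
top (487, 153) [array([ 665., -343.]), array([ 651., -322.]), array([ 638., -300.]), array([ 624., -278.]), array([ 610., -256.])]
top (447, 188) [array([ 585., -248.]), array([ 575., -230.]), array([ 564., -213.]), array([ 554., -195.]), array([ 544., -178.])]
[array([ 0.08194619,  0.53930426,  0.08929868,  1.96569486, -0.07678729,
        0.63976392,  1.79106513]), array([ 0.01505491,  0.54185312,  0.17388479,  1.97027373, -0.14965798,
        0.64153626,  1.33185114])]
```

```bash
python3 - <<'E'
from h import *
G=np.array([538.6,-116.8])
robot.servo_line([*G,230],feed=100,rotation=down(150*D))
robot.servo_line([*G,72],feed=90); robot.hold(0.2); o=st("near"); b=o["contact_force"]
for z in np.arange(68,39.5,-1.0):
    robot.servo_line([*G,z],feed=20); robot.hold(0.08)
    o=robot.observe(); d=o["contact_force"]-b
    if z<47 or abs(d).max()>3: st(f"z{z}")
    if d[2]>6 or np.hypot(*d[:2])>8: print("contact",d); break
i=viewer.camera_info("side"); im=viewer.read_camera("side"); save(cv2.resize(im[140:220,270:370],(700,560)),"low")
for n in ("cap","rest_top"):
    for d in viewer.pinpoint(n,"side")[:1]: print(n,round(d["confidence"],2),toworld(d["at"],i).round(1))
E
```

```text
near t39.02 F [ 0.26 -0.11 -1.99] T [0.002 0.018 0.004] gw0.382 gf24.9 tcp [ 538.8 -116.8   72.3]
z46.0 t46.79 F [ 0.27 -0.96 -1.13] T [ 0.029 -0.011 -0.013] gw0.384 gf24.9 tcp [ 538.6 -116.8   46. ]
z45.0 t47.12 F [-0.09  0.25 -1.5 ] T [-0.035 -0.017 -0.008] gw0.384 gf24.9 tcp [ 538.6 -116.8   45. ]
z44.0 t47.46 F [-0.2   0.95 -0.9 ] T [ 0.001 -0.007  0.043] gw0.384 gf24.9 tcp [ 538.6 -116.8   44. ]
z43.0 t47.79 F [-0.57  0.41 -2.47] T [-0.039 -0.043  0.012] gw0.386 gf24.9 tcp [ 538.6 -116.8   43. ]
z42.0 t48.12 F [ 0.28 -0.59  1.43] T [ 0.023  0.047 -0.009] gw0.386 gf25.0 tcp [ 538.8 -116.8   42.2]
z41.0 t48.46 F [-2.77  0.64  9.31] T [ 0.04   0.768 -0.07 ] gw0.381 gf25.0 tcp [ 538.8 -116.9   42.1]
contact [-3.03066877  0.74544918 11.2979921 ]
cap 0.5 [ 542.2 -121.1   26.3]
rest_top 0.76 [ 543.5 -118.    32. ]
```

View pics/low.png

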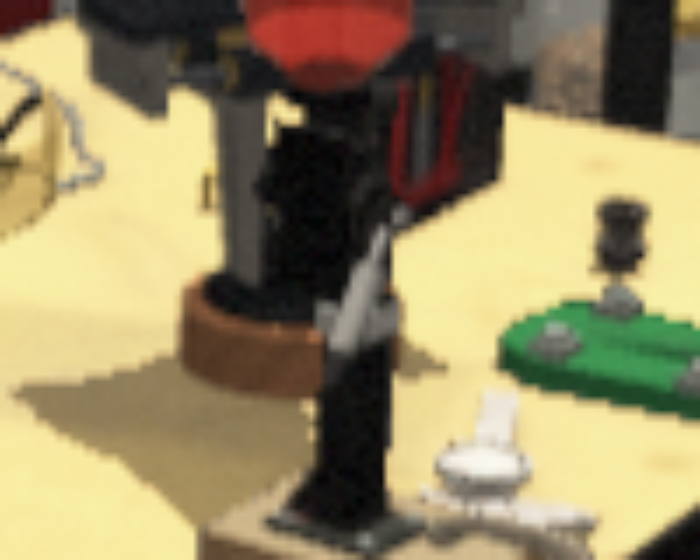

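Cover is down on the ring exactly at the expected height (contact at TCP z 42). I ease off, release, retreat and check.

```bash
python3 - <<'E'
from h import *
G=np.array([538.6,-116.8])
robot.servo_line([*G,41.9],feed=15); robot.hold(0.2); st()
grip(0.5,8); grip(0.9); robot.hold(0.2); st("open")
robot.servo_line([*G,140],feed=60)
robot.servo_line([590,-90,230],feed=120,rotation=down(np.pi)); robot.hold(0.4); o=st("up")
info=viewer.camera_info("wrist");im=viewer.read_camera("wrist")
for n in ("cap","cap_grip","rest_top"):
    for d in viewer.pinpoint(n,"wrist")[:1]: print(n,round(d["confidence"],2),toworld(d["at"],info).round(1))
Pw=np.array(info["camera_matrix"])@np.c_[info["R"],info["t"]]
s,N,c=0.3,400,(538,-117)
def rect(z):
    A=np.array([[0,-s,c[0]+s*N/2],[-s,0,c[1]+s*N/2],[0,0,z],[0,0,1]])
    return cv2.warpPerspective(im,Pw@A,(N,N),flags=cv2.WARP_INVERSE_MAP|cv2.INTER_LINEAR)
save(cv2.convertScaleAbs(np.hstack([rect(36),rect(30)]),alpha=1.6,beta=10),"done")
E
```

```text
t49.06 F [-1.66 -0.2   5.63] T [ 0.01   0.292 -0.055] gw0.387 gf25.0 tcp [ 538.8 -116.9   42.1]
open t50.30 F [-1.83  0.23 -0.27] T [-0.022 -0.022 -0.043] gw0.898 gf0.0 tcp [ 538.6 -116.8   41.9]
up t53.52 F [ 0.74  0.26 -0.29] T [0.057 0.002 0.02 ] gw0.900 gf0.0 tcp [589.9 -90.  229.9]
cap 0.78 [ 542.6 -115.8   31.8]
cap_grip 0.67 [ 537.2 -115.3   58.8]
```

View pics/done.png

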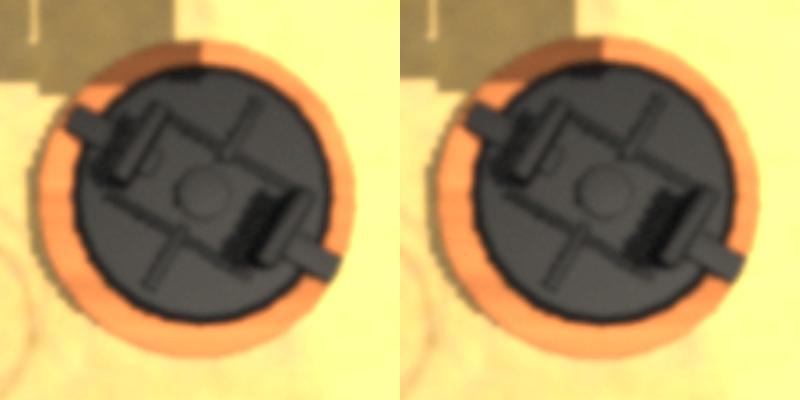

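The picture shows the cap flat in the ring: cap centre at (202,194) in the left half against ring centre at (598,198) in the right half. That is about 2 mm off centre, well inside the 6 mm limit.

```bash
python3 -c "
from h import *
print(robot.job_done())"
```

```text
the job is handed in; nothing more can be done
None
```

The job is handed in, with no verdict returned: the cap was squeezed, turned to its stop at about 69°, lifted off, and left flat in the wooden ring about 2 mm off centre, with the gripper clear.

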